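# Clamp the calibration chamber's door with its draw latch

## Task

The door of the gas-detector calibration chamber stands ajar and the draw latch on its roof hangs open. Gently push the door up to its gasket, lower the latch's claw fully over the keeper on the door and draw it back by feel until it bites, then swing the lever over centre and right down onto its rest, so that the latch holds the door squeezed on the gasket. Do not force the claw onto the keeper or bear hard on the lever once it is home, and leave the other things on the bench and on the chamber where they are.

Things in the scene. Friction and masses are not known exactly. Their poses are not given: they have to be found in the camera images.
- chamber: calibration chamber: plain aluminium box, 220 mm deep (x), 240 wide (y), 130 high, fixed to the bench. Origin: centre of its underside; z up; its -x face is the open front, closed by the door. The draw latch runs along x on the roof, 30 mm to the -y side of the middle. Two small loose things lie on the roof 70 mm or more from the latch's line; by the door's swing the bench is clear for 60 mm
- door (a joint): door angle, rad: 0 = gasket squeezed flat, 0.076 = touching the relaxed gasket, grows as it opens (starts 0.2 to 0.42). Aluminium plate 16 mm thick, 240 wide, top level with the roof, hinged upright at chamber x -112, y +120 mm; free edge on the -y side. Stays where left; 1 to 2 N at the free edge moves it. Gasket: 11 N per mm at the keeper, 150 mm from the hinge
- door_edge (a point): point on the door's outer face at its top edge, 30 mm in from the free edge: the place to push. Axes of the door: -x points outward, z up (parallel to the chamber's when the door is at 0; the outer face then lies at chamber x -128 mm)
- keeper_top (a point): middle of the front (outer) top edge of the keeper as nominally set: a steel lip on the door's top edge, 34 mm wide, 6 thick, 14 high above the roof, leaning 0.18 rad outward (undercut). Its foot is slotted and was clamped by hand: the real lip may sit up to 3.5 mm further in or out than this point. Axes of the door: -x outward, z up; in front of it there is free room down to the door's top
- lever_pivot (a point): axis of the latch lever, along the chamber's y, 20 mm above the roof at chamber x -40, y -30 mm. The keeper's front is about 96 mm from it, toward the door, when the door touches the gasket
- lever (a joint): lever angle, rad: 0 = home on its rest, handle pointing to chamber +x; grows as it is raised; 1.57 upright; 2.1 its stop, leaning to the door. Starts 1.25 to 1.75. Stiff pivot (0.07 N m), stays where left. Thrown at mid-handle with the claw biting it takes up to 6 to 16 N (near 0.8), none at dead centre (0.25), then drops home by itself; locked, the claw pulls 30 to 100 N
- lever_handle (a point): middle of the handle's pushing face, 75 mm from the pivot axis. The lever is a steel channel 31 mm wide, its handle 31 to 109 mm from the pivot, the last 17 mm turned up a little. The face looks to the door (-x) when upright; at home it looks up, 7 mm above the pivot axis, 27 above the roof
- lever_rest: rubber rest, 12 x 36 x 6 mm, under the lever on the latch's base plate, 56 mm behind the pivot; the lever at home lies on it. Origin: centre of its underside
- claw_pin (a point): pin joining claw to lever, 24 mm from the lever pivot, its direction from the pivot 0.26 rad less than the lever angle (measured from chamber +x, upward). With the lever upright it is above the pivot: raising the lever moves the claw toward the door, lowering draws it back. With the lever home it is 23 mm behind and 6 below the pivot: over centre
- claw (a joint): claw angle on the lever, rad. The claw's slope (tip up from level, pointing to the door) is this minus lever. Starts raised, slope 0.4 to 1.2. Stiff pin (0.055 N m): it stays where left and, while nothing pulls it, turns with the lever; if the lever is thrown before the lip bears firmly on the keeper (some 4 N), the claw rises off it
- claw_grip (a point): middle of the claw's strap, 80 mm from the pin: the place to grip it, across its width, from above, once it is near level (gripped while steep, it drags the lever round as it is lowered; pressed from above it tips down alone). Steel strap 5 mm thick, 24 wide; 25 mm and more are free on both sides and, when hooked, 15 mm below it to the roof. Axes of the claw: -x along the strap to the lip, z to its upper side
- claw_lip (a point): inner edge of the tip of the claw's lip, which turns down 12 mm at 113.5 mm from the pin, 5 mm thick, undercut 0.18 rad. It clears the keeper's front with the lever at 1.8; the strap then rests on the keeper at slope -0.28, this point 10 to 13 mm below the keeper's top. Drawn along +x (8 to 12 N of drag) the lip bites at lever 1.15 to 1.6, by where the keeper sits; from there the pull rises 11 N per mm
- hygrometer: white hygrometer block, a bystander to be left alone; origin at the centre of its underside
- union_fitting: brass union, a bystander to be left alone; origin at the centre of its underside
- detector: portable gas detector, a bystander to be left alone; origin at the centre of its underside
- regulator: brass regulator, a bystander to be left alone; origin at the centre of its underside
- spanner: spanner, a bystander to be left alone; origin at the centre of its underside
- wash_bottle: wash bottle, a bystander to be left alone; origin at the centre of its underside
- beaker: beaker, a bystander to be left alone; origin at the centre of its underside

How it is judged (in metres and radians):
On the way, in this order (a step that is already met when the one before it is completed fails the run):
1. the door is pushed up to its gasket (value of joint door below 0.1 rad), for 0.2 s.
2. the claw is hooked over the keeper, its lip down in front of it, the lever still up (z of claw_lip in the frame of keeper_top below -0.006 m and x of claw_lip in the frame of keeper_top between -0.03 and 0.008 m and value of joint lever above 0.9 rad), for 0.2 s.
3. the lever is thrown over centre, home on its rest, and the claw pulls the door onto the gasket (value of joint lever below 0.05 rad and value of joint door below 0.065 rad and contact force between claw and door above 20 N and z of claw_lip in the frame of keeper_top below -0.0075 m and x of claw_lip in the frame of keeper_top between -0.03 and 0.008 m), for 0.3 s.
At the end, for the whole second after the job is handed in: the lever lies on its rest (within 0.05 rad of home) and still; the claw's lip is down in front of the keeper (its tip 7.5 mm or more below the keeper's top) and pulls on it with more than 20 N; the door is drawn onto the gasket (joint below 0.065 rad) (all of step 3 and velocity of joint lever below 0.05 rad/s); the robot touches nothing.
It fails at once if the claw is forced by the fingers on it: it bears on the keeper or the door with more than 20 N while they touch it (contact force between the fingers and claw above 0.5 N and contact force between claw and door above 20 N).
It fails at once if the lever is driven down on its rest with more than 40 N (contact force between lever and lever_rest above 40 N).
It fails at once if a thing standing on the chamber or the bench is pushed about (more than 25 mm) (distance of any of hygrometer, union_fitting, detector, regulator, spanner, wash_bottle, beaker from where it was at the start of the episode above 0.025 m).
It also fails if it takes over 72 s, if anything falls off the work surface, if the arm or the gripper's body presses on something with over 40 N, if the wrist force passes 120 N, or if a joint passes its speed limit or range.

## Robot

A 7-joint arm with a two-finger parallel gripper is mounted at the origin on the work surface. World frame = base frame: x ahead of the robot, y to its left, z up, the work surface at z = 0. Lengths are in m, angles in degrees, forces in N, time in s.
With the tool pointing down it reaches from about 0.4 to 0.875 m from the base axis. Payload 6.5 kg.
Tool frame: the origin (TCP) lies at the very end of the fingers, on their centre line; the grasp point (between the pads) lies 19 mm behind it (arm.grasp_offset is the distance from the TCP to the grasp point, in m); z points along the fingers, y is the direction in which the jaws open and shut (so a half turn about z gives the same grasp; the last joint's range is limited). The gripper opens to 85 mm and grips with 20 to 120 N. Pads are 22 mm wide; open, the fingers measure 114 mm over their backs; the gripper's body (76 mm by 85 mm) begins 54 mm behind the grasp point. The pads swing forward as they close: fully open they stand 13 mm farther back than shut.
Start: joints at [-75.871, 30.733, -0.252, 88.115, 0.149, 61.152, -4.079], TCP at [0.2, 0.618, 0.231] pointing down, gripper open.
Joint ranges: [-154.64, 154.64], [-21.42, 123.67], [-72.66, 72.17], [13.99, 137.28], [-74.86, 254.86], [10.95, 109.41], [-158.01, 158.01]. Speed limits (degrees/s): [136.94, 136.94, 180, 180, 180, 180, 180].

## Interface

Orientations are given as [roll, pitch, yaw] about the fixed x, y, z axes, in that order (R = Rz(yaw) Ry(pitch) Rx(roll)).
In Python, from cell import arm, viewer gives the robot as it stands.
- The arm moves only by the tool send_rows, never from a script. Its argument "steps" is a list of rows, each a list of 5 numbers: the shift along the tool's x, y, z in cm, then the turn about the tool's z in degrees, then the closure in counts, from 0 (fully open) to 255 (shut). A call has 1 to 5 rows; each row shifts and turns the commanded pose from where the row before left it, along the tool's axes as they then stand; what a row does not reach is not made up. A row lasts 1/8 s, in which the tool goes at most 62.5 mm and 10.7 degrees, less where a joint would pass 70% of its speed; a pose out of reach is approached as far as the arm can. A call is refused whole if a number of a shift passes 6.25 or a number of a turn 10.7, either way. A call with a gripper value outside its range is refused whole. The fingers move at their own pace and stop on an object; the grip force is fixed at half the most. Time passes only in rows, so rows that do not move let the fingers close. It gives the time, the measured TCP pose, the force and the opening at its end, in the units of the state.
- arm.get_obs(): the state, without advancing time (a new reading comes with each control period).
- viewer.grab_frame(name): name is "scene" or "top" or "wrist"; returns the picture (420x560x3 uint8, blue, green, red); there is no depth.
- viewer.camera_model(name): a dict with "fov_y" (degrees; the focal length in pixels is half the picture's height over the tangent of half this angle, whatever the lens; pixels are square), "cx", "cy" (the principal point, pixels), "eye" and "rotation" of the camera in the world. Camera axes: x right, y down, z forward; pixel columns grow to the right and rows downward; lengths in m; the calibration is good to about 2 mm. A picture is of the moment at which its call begins: read the wrist's pose just before it. camera_model takes no time and is no camera call; for the wrist camera it gives the pose at the moment of the call.
- arm.job_done(): hands the job in, once; it reports no verdict.
The state is a dict: "time_s": time; "joint_positions": joint angles; "qvel": joint speeds; "tau": joint torques, N m; "ee_pos": TCP position; "tcp_rot": TCP orientation; "wrist_force": force on the tool from outside, world axes, zero at the start; "torque": the same for the moment, N m; "finger_gap": finger opening in m.
Only numpy, scipy, OpenCV 4.12 (cv2) and the standard library are available. Lean on these libraries where they do the work, as an engineer would, in place of code of your own. Each camera call takes 0.05 s, during which the arm holds its last target. There are 200 camera calls.

## Working session

There is one attempt and no reset: what is moved stays moved. The work goes in short steps, Python scripts to look and compute and a tool call to move; the robot and the scene stay as the last step left them, time stands still between calls to the robot, and variables do not carry over. Pictures are saved under pics/ and viewed, about 8 in all and at most 12, crops included, and the job is handed in when it is done.

Besides the shell and the picture viewer there is one more tool, called after "Request:" as name([rows], argument=value, ...), one row to a line, values as JSON. send_rows: Moves the arm, as the interface text tells. Its arguments: {"type":"object","properties":{"steps":{"type":"array"}},"required":["steps"]}

```bash
mkdir -p pics; ls; cat > a.py <<'E'
import sys; sys.path.insert(0,'.')
from cell import arm, viewer
import cv2, json, numpy as np
o=arm.get_obs(); print(o)
for n in ("scene","top"):
    im=viewer.grab_frame(n); cv2.imwrite(f"pics/{n}0.png",im); m=viewer.camera_model(n); print(n,m)
E
python3 a.py
```

```text
pics
{'time_s': 0.0, 'joint_positions': array([-75.87211183,  30.77796181,  -0.25376919,  88.17040678,
         0.14792812,  61.15201262,  -4.07828504]), 'qvel': array([-0.04306203, -0.06032004, -0.0161986 ,  0.02207654,  0.05805943,
       -0.01490463,  0.02035281]), 'tau': array([-3.93713763e-04, -5.83427167e+01,  1.04889102e+00, -2.59104627e+01,
        1.24377481e-02,  9.40417231e-03, -1.37603413e-05]), 'ee_pos': array([0.19983088, 0.61785723, 0.2304099 ]), 'tcp_rot': array([-1.79900171e+02,  6.70599373e-03,  1.62083461e+02]), 'wrist_force': array([-0.49463491, -0.11065929,  0.0749853 ]), 'torque': array([-0.00596307, -0.0326651 ,  0.0157632 ]), 'finger_gap': 0.08546607297828615}
scene {'fov_y': 54.094976903290465, 'cx': 285.1573240965194, 'cy': 211.65505554465418, 'eye': array([ 0.91387128, -0.68358978,  0.84594972]), 'rotation': array([-132.2883077 ,   -0.15211538,   31.98534473])}
top {'fov_y': 44.47949468658136, 'cx': 283.1934207347885, 'cy': 217.84690537020074, 'eye': array([0.28093411, 0.00645978, 1.67521195]), 'rotation': array([-171.53647537,   -0.73307292,  -89.90882849])}
```

View pics/scene0.png

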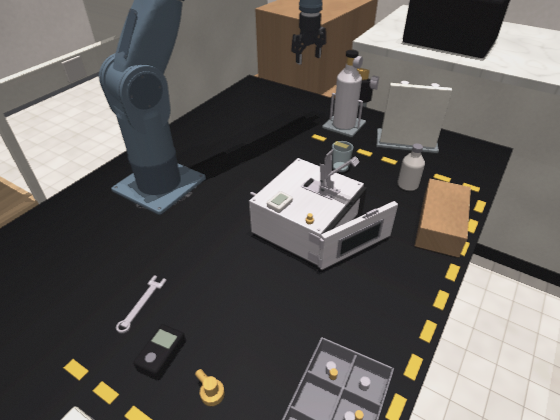

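View pics/top0.png

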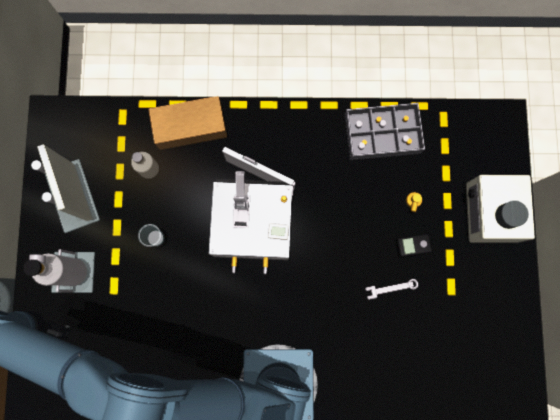

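The top view shows the chamber roof centred near (252,220), its open front facing up the picture (world +x). The door is hinged at the right, near (293,183), with its free edge near (225,150). The latch lies along column 240 and the lever is roughly upright. Next I'll measure the roof and take enlarged crops.

```bash
cat > h.py <<'E'
import sys; sys.path.insert(0,'.')
from cell import arm, viewer
import cv2, numpy as np
from scipy.spatial.transform import Rotation as R
def K(m): 
    f=210/np.tan(np.radians(m['fov_y']/2)); return f,m['cx'],m['cy']
def rot(m):
    r=np.array(m['rotation']); return R.from_euler('xyz',r,degrees=True).as_matrix() if r.shape==(3,) else r
def ray(m,p):
    f,cx,cy=K(m); d=rot(m)@np.array([(p[0]-cx)/f,(p[1]-cy)/f,1]); return np.array(m['eye']),d
def onz(m,p,z):
    e,d=ray(m,p); return e+d*(z-e[2])/d[2]
def proj(m,P):
    f,cx,cy=K(m); c=rot(m).T@(np.array(P)-m['eye']); return np.array([cx+f*c[0]/c[2],cy+f*c[1]/c[2]])
def tri(m1,p1,m2,p2):
    e1,d1=ray(m1,p1);e2,d2=ray(m2,p2)
    s=np.linalg.lstsq(np.c_[d1,-d2],e2-e1,rcond=None)[0]
    a=e1+d1*s[0];b=e2+d2*s[1]; return (a+b)/2,np.linalg.norm(a-b)
E
cat > b.py <<'E'
from h import *
m=viewer.camera_model("top"); im=cv2.imread("pics/top0.png")
ms=viewer.camera_model("scene"); ims=cv2.imread("pics/scene0.png")
g=im.min(2); k=((g>165)*255).astype(np.uint8); k[:,:200]=0;k[:,310:]=0;k[:182]=0;k[275:]=0
k=cv2.morphologyEx(k,cv2.MORPH_OPEN,np.ones((7,7)))
c=max(cv2.findContours(k,0,2)[0],key=cv2.contourArea); box=cv2.boxPoints(cv2.minAreaRect(c))
P=np.array([onz(m,b,.13) for b in box]); print(box,P,np.linalg.norm(P-np.roll(P,1,0),axis=1))
for b in [(213,183),(292,184),(289,258),(210,256)]: print(b,onz(m,b,.13))
a=cv2.resize(im[140:280,195:310],None,fx=5,fy=5,interpolation=2)[:600]
b=cv2.resize(ims[140:270,240:405],None,fx=4.6,fy=4.6,interpolation=2)
cv2.imwrite("pics/ct.png",a);cv2.imwrite("pics/cs.png",b)
E
python3 b.py
```

```text
[[208.57924 253.67737]
 [211.71321 181.59622]
 [291.60565 185.0698 ]
 [288.47168 257.15094]] [[ 0.4012618   0.21113585  0.13      ]
 [ 0.62261772  0.20661207  0.13      ]
 [ 0.61280088 -0.03862773  0.13      ]
 [ 0.39142827 -0.02901558  0.13      ]] [0.24035267 0.22140214 0.2454362  0.2215812 ]
(213, 183) [0.61823559 0.20257449 0.13      ]
(292, 184) [ 0.61616165 -0.03984265  0.13      ]
(289, 258) [ 0.38887957 -0.03060508  0.13      ]
(210, 256) [0.39429309 0.20671622 0.13      ]
```

View pics/ct.png

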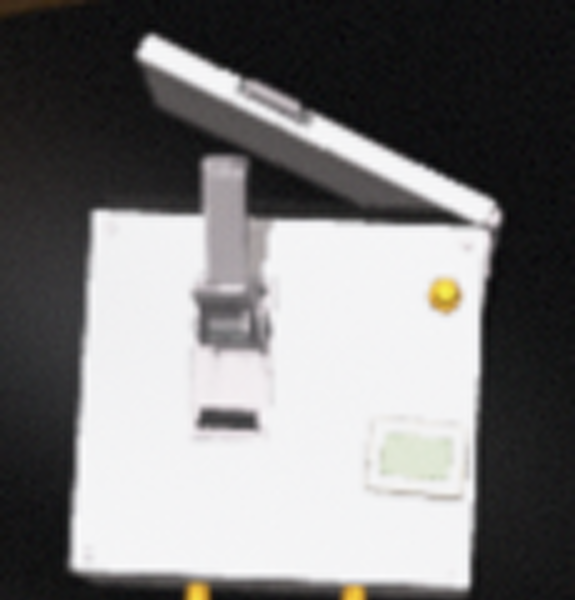

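View pics/cs.png

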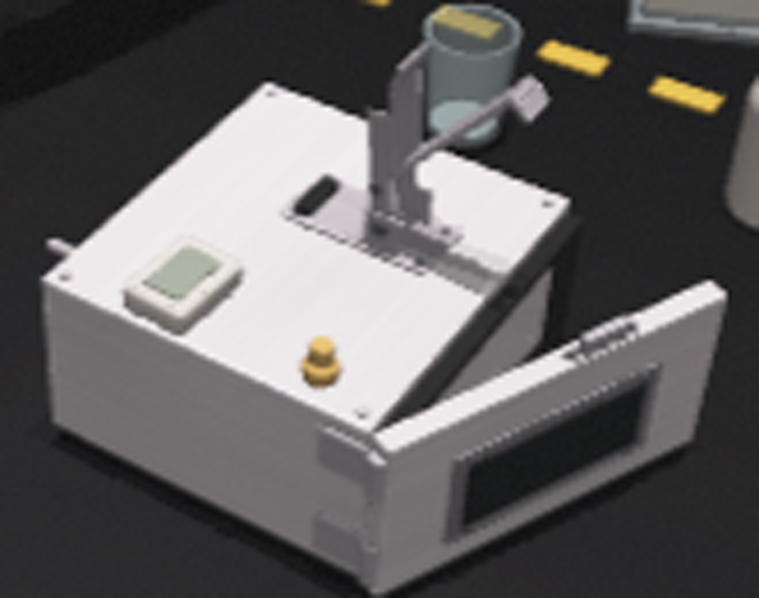

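```bash
cat > c.py <<'E'
from h import *
m=viewer.camera_model("top"); ms=viewer.camera_model("scene")
T=lambda a:((a[0]+.5)/5-.5+195,(a[1]+.5)/5-.5+140)
S=lambda a:((a[0]+.5)/4.6-.5+240,(a[1]+.5)/4.6-.5+140)
ct=[(92,212),(490,230),(470,588),(72,572)]
cs=[(570,200),(372,430),(45,280),(268,85)]
ch=np.array([(-110,-120),(-110,120),(110,120),(110,-120)])/1000
Pt=np.array([onz(m,T(p),.13) for p in ct]);Ps=np.array([onz(ms,S(p),.13) for p in cs])
print(Pt,Ps)
def fit(P):
    M=cv2.estimateAffinePartial2D(ch.astype(np.float32),P[:,:2].astype(np.float32),method=cv2.LMEDS)[0]
    A=ch-ch.mean(0);B=P[:,:2]-P[:,:2].mean(0);H=A.T@B
    th=np.arctan2(H[0,1]-H[1,0],H[0,0]+H[1,1]);return P.mean(0)[:2],np.degrees(th),np.hypot(M[0,0],M[1,0])
print(fit(Pt),fit(Ps)); 
c,th,_=fit((Pt+Ps)/2)
Rz=R.from_euler('z',th,degrees=True).as_matrix(); O=np.r_[c,0]
np.savez('ch.npz',Rz=Rz,O=O,th=th)
loc=lambda P:np.round((Rz.T@(np.array(P)-O))*1000,1)
print('c',c,th)
for n,p in dict(outfree=(148,35),infree=(138,55),outhinge=(497,210)).items(): print('T',n,loc(onz(m,T(p),.13)))
for n,p in dict(outfree=(725,293),infree=(708,282),outhinge=(380,462),inh=(372,440)).items(): print('S',n,loc(onz(ms,S(p),.13)))
for n,a,b in [('clawtip',(223,160),(530,83)),]: 
    P,e=tri(m,T(a),ms,S(b));print(n,loc(P),e)
# side plane y=-30: lever & claw in scene
def ony(p,y):
    e,d=ray(ms,S(p)); e=Rz.T@(e-O);d=Rz.T@d; return np.round((e+d*(y/1000-e[1])/d[1])*1000,1)
for p in [(425,45),(395,80),(530,95),(548,100),(510,97),(410,165),(385,215),(370,115)]: print(p,ony(p,-30),ony(p,-15))
E
python3 c.py
```

```text
[[ 0.62136932  0.20264242  0.13      ]
 [ 0.61115183 -0.04168145  0.13      ]
 [ 0.3912817  -0.02940169  0.13      ]
 [ 0.40029499  0.20985144  0.13      ]] [[ 0.62146829  0.20290902  0.13      ]
 [ 0.61302072 -0.03505754  0.13      ]
 [ 0.39435611 -0.02812212  0.13      ]
 [ 0.40368666  0.20940041  0.13      ]]
(array([0.50602446, 0.08535268]), np.float64(177.60730153290936), np.float64(1.00590651203013)) (array([0.50813295, 0.08728244]), np.float64(178.0319853078813), np.float64(0.9917904845056473))
c [0.5070787  0.08631756] 177.81814296829882
T outfree [-223.2  -92.6  130. ]
T infree [-210.2  -98.1  130. ]
T outhinge [-121.6  127.8  130. ]
S outfree [-222.   -93.1  130. ]
S infree [-210.   -96.7  130. ]
S outhinge [-125.9  135.2  130. ]
S inh [-114.3  123.7  130. ]
clawtip [-111.9  -29.9  269.3] 0.0016114220754380874
(425, 45) [-47.4 -30.  268.7] [-54.8 -15.  279.7]
(395, 80) [-30.9 -30.  239.2] [-38.6 -15.  250.8]
(530, 95) [-112.   -30.   261.3] [-118.2  -15.   272.5]
(548, 100) [-122.5  -30.   262.3] [-128.5  -15.   273.5]
(510, 97) [-100.8  -30.   255.6] [-107.2  -15.   266.9]
(410, 165) [-45.  -30.  185.9] [-52.5 -15.  198.5]
(385, 215) [-31.6 -30.  143.1] [-39.4 -15.  156.5]
(370, 115) [-16.7 -30.  209.6] [-24.8 -15.  221.7]
```

Chamber: centre (0.507, 0.086), yaw 177.8°. The two views agree to 2–3 mm, and the sides match 220 × 240 mm. The door is at about 0.42 rad, the claw slope about 0.9 rad, and the lever near 1.6 rad. At yaw 177.8° the tool axes map to chamber (+x, −y, −z). I'll turn, close the fingers and move to in front of the door.

Request:
send_rows([
  [0, 0, 0, -8, 255],
  [0, 0, 0, -7.7, 255],
  [-4.8, -3.5, 0, 0, 255],
  [-4.8, -3.5, 0, 0, 255],
  [-4.8, -3.5, 0, 0, 255],
])

```text
time_s: 0.72
ee_pos: [0.3411, 0.5065, 0.2309]
tcp_rot: [-180.0, -0.0, 177.8]
wrist_force: [1.4, 0.8, 1.0]
finger_gap: -0.0
```

Request:
send_rows([
  [-4.8, -3.5, 0, 0, 255],
  [-4.8, -3.5, 0, 0, 255],
  [-4.8, -3.5, 0, 0, 255],
  [-4.8, -3.5, 0, 0, 255],
  [-4.8, -3.5, 0, 0, 255],
])

```text
time_s: 1.35
ee_pos: [0.574, 0.3224, 0.231]
tcp_rot: [-180.0, -0.0, 177.8]
wrist_force: [0.3, 0.7, 0.5]
finger_gap: -0.0003
```

Request:
send_rows([
  [-4.8, -3.5, 0, 0, 255],
  [-4.8, -3.5, 0, 0, 255],
  [-4.8, -3.5, 0, 0, 255],
  [-4.8, -3.5, 0, 0, 255],
  [0, 0, 0, 0, 255],
])

```text
time_s: 1.98
ee_pos: [0.7621, 0.1692, 0.2294]
tcp_rot: [-179.7, 0.0, 177.3]
wrist_force: [-0.8, 0.4, 0.2]
finger_gap: -0.0001
```

```bash
cat > s.py <<'E'
from h import *
d=np.load('ch.npz');Rz,O=d['Rz'],d['O']
def st():
    o=arm.get_obs(); print('t',round(o['time_s'],2),'loc',np.round(Rz.T@(o['ee_pos']-O)*1000,1),'yaw',np.round(o['tcp_rot'],1),'F',np.round(Rz.T@o['wrist_force'],1),'gap',round(o['finger_gap'],4)); return o
if __name__=='__main__': st()
E
python3 s.py
```

```text
t 1.98 loc [-251.6  -92.6  229.4] yaw [-179.7    0.   177.3] F [ 0.8 -0.4  0.2] gap -0.0001
```

Request:
send_rows([
  [-2.0, 0, 0, 0, 255],
  [0, 0, 5, 0, 255],
  [0, 0, 5, 0, 255],
  [0, 0, 2.5, 0, 255],
  [0, 0, 0, 0, 255],
])

```text
time_s: 2.6
ee_pos: [0.7768, 0.176, 0.103]
tcp_rot: [-179.9, -0.3, 177.8]
wrist_force: [0.2, -1.0, 0.4]
finger_gap: 0.0003
```

```bash
cat > p.py <<'E'
from s import *; st()
n,f=sys.argv[1],sys.argv[2]; cv2.imwrite(f,viewer.grab_frame(n))
E
python3 s.py
```

```text
t 2.6 loc [-266.1  -99.9  103. ] yaw [-179.9   -0.3  177.8] F [-0.3  1.   0.4] gap 0.0003
```

Request:
send_rows([
  [1.5, -1.0, 0, 0, 255],
  [1.5, 0, 0, 0, 255],
  [1.5, 0, 0, 0, 255],
  [1.5, 0, 0, 0, 255],
  [1.0, 0, 0, 0, 255],
])

```text
time_s: 3.22
ee_pos: [0.71, 0.1694, 0.1087]
tcp_rot: [179.9, 0.2, 177.8]
wrist_force: [2.0, 0.4, 0.8]
finger_gap: 0.0003
```

Request:
send_rows([
  [1.0, 0, 0, 0, 255],
  [1.0, 0, 0, 0, 255],
  [0.5, 0, 0, 0, 255],
  [0.4, 0, 0, 0, 255],
  [0.0, 0, 0, 0, 255],
])

```text
time_s: 3.85
ee_pos: [0.6794, 0.1694, 0.106]
tcp_rot: [-180.0, -0.1, 177.8]
wrist_force: [0.4, 0.1, 0.2]
finger_gap: -0.0
```

```bash
python3 s.py
```

```text
t 3.85 loc [-169.   -89.5  106. ] yaw [-1.800e+02 -1.000e-01  1.778e+02] F [-0.4 -0.1  0.2] gap -0.0
```

Request:
send_rows([
  [0.4, 0, 0, 0, 255],
  [0.3, 0, 0, 0, 255],
  [0.2, 0, 0, 0, 255],
  [0.2, 0, 0, 0, 255],
  [0.1, 0, 0, 0, 255],
])

```text
time_s: 4.47
ee_pos: [0.6679, 0.1701, 0.1063]
tcp_rot: [180.0, 0.0, 177.8]
wrist_force: [2.3, 0.8, -0.6]
finger_gap: 0.0002
```

```bash
python3 s.py
```

```text
t 4.47 loc [-157.5  -89.8  106.3] yaw [180.    0.  177.8] F [-2.2 -0.9 -0.6] gap 0.0002
```

Request:
send_rows([
  [0.15, 0, 0, 0, 255],
  [0.15, 0, 0, 0, 255],
  [0.1, 0, 0, 0, 255],
  [0, 0, 0, 0, 255],
])

```text
time_s: 4.97
ee_pos: [0.6644, 0.1703, 0.1064]
tcp_rot: [180.0, 0.1, 177.8]
wrist_force: [4.0, 1.3, -1.0]
finger_gap: -0.0001
```

```bash
python3 s.py
```

```text
t 4.97 loc [-154.   -89.9  106.4] yaw [1.800e+02 1.000e-01 1.778e+02] F [-4.  -1.4 -1. ] gap -0.0001
```

Request:
send_rows([
  [0.1, 0, 0, 0, 255],
  [0.1, 0, 0, 0, 255],
  [0, 0, 0, 0, 255],
])

```text
time_s: 5.35
ee_pos: [0.6634, 0.1704, 0.1065]
tcp_rot: [180.0, 0.2, 177.8]
wrist_force: [6.5, 2.5, -3.2]
finger_gap: 0.0001
```

Request:
send_rows([
  [-1.5, 0, 0, 0, 255],
  [-1.5, 0, 0, 0, 255],
  [0, 0, -5, 0, 255],
  [0, 0, -5, 0, 255],
  [0, 0, -6, 0, 255],
])

```text
time_s: 5.98
ee_pos: [0.6901, 0.1684, 0.2664]
tcp_rot: [-179.9, -0.3, 177.8]
wrist_force: [1.6, -0.3, -0.2]
finger_gap: 0.0001
```

```bash
python3 s.py; python3 - <<'E'
from s import *
a=viewer.grab_frame('scene');b=viewer.grab_frame('top')
A=cv2.resize(a[120:270,240:405],None,fx=4,fy=4,interpolation=2);B=cv2.resize(b[140:290,195:300],None,fx=4,fy=4,interpolation=2)[:,:380]
cv2.imwrite('pics/s1.png',a);cv2.imwrite('pics/t1.png',b)
cv2.imwrite('pics/c1.png',np.hstack([cv2.resize(a[140:260,250:390],None,fx=3.2,fy=3.2,interpolation=2),cv2.resize(b[150:270,195:300],None,fx=3.2,fy=3.2,interpolation=2)]))
E
```

```text
t 5.97 loc [-179.8  -89.   266.4] yaw [-179.9   -0.3  177.8] F [-1.6  0.2 -0.2] gap 0.0001
```

View pics/c1.png

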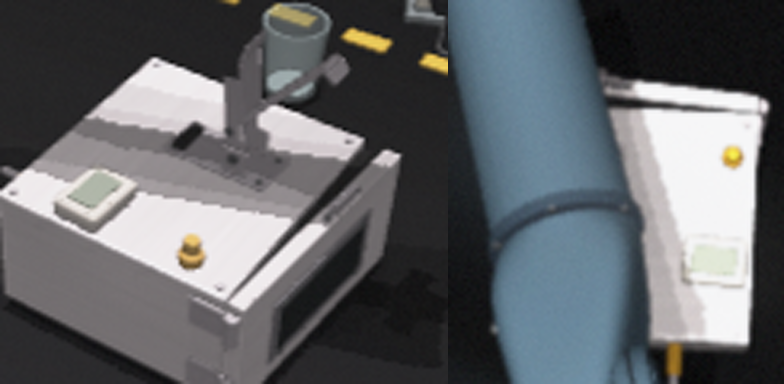

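The door is at its gasket: 6.5 N contact, now released, with a thin wedge gap consistent with about 0.076 rad. The lever looks to be at about 1.47 rad, so next I'll go round behind it and raise it toward 1.85.

Request:
send_rows([
  [5.5, 0, -0.5, 0, 255],
  [5.5, 0, 0, 0, 255],
  [5.5, 0, 0, 0, 255],
  [5.5, 0, 0, 0, 255],
  [0, -3, 0, 0, 255],
])

```text
time_s: 6.7
ee_pos: [0.466, 0.1494, 0.2707]
tcp_rot: [-180.0, -0.2, 178.2]
wrist_force: [1.0, -2.2, 0.8]
finger_gap: -0.0003
```

Request:
send_rows([
  [0, -2.9, 0, 0, 255],
  [0, 0, 3.3, 0, 255],
  [0, 0, 3.3, 0, 255],
  [-2, 0, 0, 0, 255],
  [-1.5, 0, 0, 0, 255],
])

```text
time_s: 7.32
ee_pos: [0.5046, 0.1168, 0.2048]
tcp_rot: [-180.0, -0.1, 177.8]
wrist_force: [-0.3, -0.3, 0.4]
finger_gap: -0.0002
```

```bash
python3 s.py
```

```text
t 7.33 loc [  3.6 -30.3 204.8] yaw [-1.800e+02 -1.000e-01  1.778e+02] F [0.3 0.3 0.4] gap -0.0002
```

Request:
send_rows([
  [-1.2, 0, 0, 0, 255],
  [-0.8, 0, 0, 0, 255],
  [-0.8, 0, 0, 0, 255],
  [-0.7, 0, 0, 0, 255],
  [0, 0, 0, 0, 255],
])

```text
time_s: 7.95
ee_pos: [0.5404, 0.1159, 0.2054]
tcp_rot: [180.0, 0.0, 177.8]
wrist_force: [-0.1, 0.6, 0.6]
finger_gap: 0.0
```

```bash
python3 - <<'E'
from s import *
st();a=viewer.grab_frame('scene');cv2.imwrite('pics/s2.png',a)
cv2.imwrite('pics/c2.png',cv2.resize(a[120:230,280:400],None,fx=5,fy=5,interpolation=2))
E
```

```text
t 7.95 loc [-32.1 -30.8 205.4] yaw [180.    0.  177.8] F [ 0.1 -0.6  0.6] gap 0.0
```

View pics/c2.png

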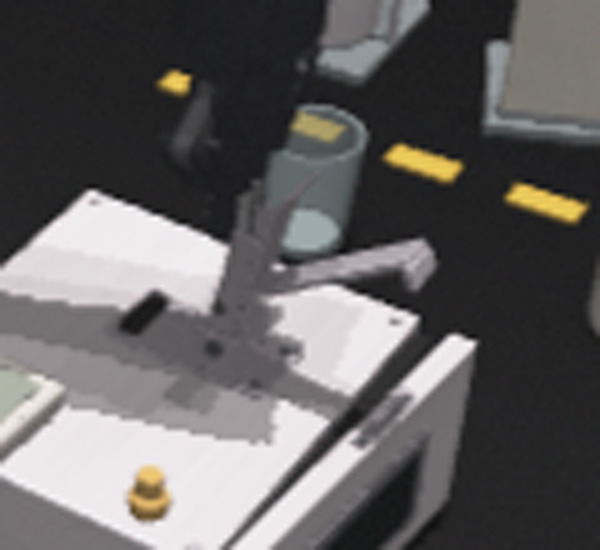

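```bash
python3 - <<'E'
from s import *
ms=viewer.camera_model("scene")
def ony(p,y):
    p=((p[0]+.5)/5-.5+280,(p[1]+.5)/5-.5+120)
    e,d=ray(ms,p); e=Rz.T@(e-O);d=Rz.T@d; return np.round((e+d*(y/1000-e[1])/d[1])*1000,1)
for n,p,y in [('levtipfar',(320,172),-45.5),('levtipnear',(255,182),-14.5),('levnear',(262,262),-14.5),('claw near a',(285,290),-18),('claw near b',(400,265),-18),('lip bottom near',(410,288),-18),('top far',(428,240),-42),('pivot near',(213,347),-14.5)]: 
    q=ony(p,y);print(n,q,'fromPivot ang',np.arctan2(q[2]-150,q[0]+40),np.hypot(q[2]-150,q[0]+40))
E
```

```text
levtipfar [-73.2 -45.5 256.1] fromPivot ang 1.8740568122374144 111.17306328423268
levtipnear [-52.9 -14.5 259.7] fromPivot ang 1.687852180897961 110.45587354233362
levnear [-61.1 -14.5 213.7] fromPivot ang 1.890661869286588 67.10365116742902
claw near a [-74. -18. 199.] fromPivot ang 2.1774014353894238 59.64059020499378
claw near b [-133.8  -18.   240.4] fromPivot ang 2.3746505919649556 130.27125546336
lip bottom near [-140.8  -18.   229.3] fromPivot ang 2.4750103223527518 128.25416172584812
top far [-136.9  -42.   242.2] fromPivot ang 2.381043948417835 133.75518681531568
pivot near [-37.  -14.5 146.6] fromPivot ang -0.8478169733934064 4.534313619501858
```

Lever is now about 1.77 rad and the claw slope about 0.6; the pivot check came out at (-37,147) mm against (-40,150) expected. I'll push a little further, then back off, rise and go over the claw.

Request:
send_rows([
  [-0.5, 0, 0, 0, 255],
  [-0.3, 0, 0, 0, 255],
  [0, 0, 0, 0, 255],
  [3, 0, 0, 0, 255],
  [1, 0, -3, 0, 255],
])

```text
time_s: 8.62
ee_pos: [0.5048, 0.1168, 0.2337]
tcp_rot: [-179.9, -0.3, 177.8]
wrist_force: [0.4, 1.4, 0.7]
finger_gap: 0.0001
```

Request:
send_rows([
  [0, 0, -5, 0, 255],
  [-5, 0, -2, 0, 255],
  [-5, 0, 0, 0, 255],
  [-3.2, 0, 0, 0, 255],
  [0, 0, 1, 0, 255],
])

```text
time_s: 9.25
ee_pos: [0.6417, 0.1116, 0.295]
tcp_rot: [-180.0, 0.1, 177.7]
wrist_force: [-0.9, 0.7, -0.0]
finger_gap: -0.0
```

```bash
python3 s.py
```

```text
t 9.25 loc [-133.5  -30.4  295. ] yaw [-1.800e+02  1.000e-01  1.777e+02] F [ 0.9 -0.7 -0. ] gap -0.0
```

Request:
send_rows([
  [0, 0, 3, 0, 255],
  [0, 0, 2, 0, 255],
  [0, 0, 1.5, 0, 255],
  [0, 0, 1.5, 0, 255],
  [0, 0, 1.5, 0, 255],
])

```text
time_s: 9.88
ee_pos: [0.6398, 0.1122, 0.1998]
tcp_rot: [180.0, 0.0, 177.8]
wrist_force: [0.5, -0.2, 0.8]
finger_gap: -0.0
```

Request:
send_rows([
  [0, 0, 1.2, 0, 255],
  [0, 0, 1.0, 0, 255],
  [0, 0, 0.6, 0, 255],
  [0, 0, 0.3, 0, 255],
  [0, 0, 0, 0, 255],
])

```text
time_s: 10.5
ee_pos: [0.6398, 0.112, 0.1693]
tcp_rot: [180.0, 0.0, 177.8]
wrist_force: [0.0, -0.1, 0.5]
finger_gap: -0.0
```

```bash
python3 - <<'E'
from s import *
st();a=viewer.grab_frame('scene');cv2.imwrite('pics/s3.png',a)
cv2.imwrite('pics/c3.png',cv2.resize(a[120:230,280:400],None,fx=5,fy=5,interpolation=2))
E
```

```text
t 10.5 loc [-131.6  -30.7  169.3] yaw [180.    0.  177.8] F [-0.   0.1  0.5] gap -0.0
```

View pics/c3.png

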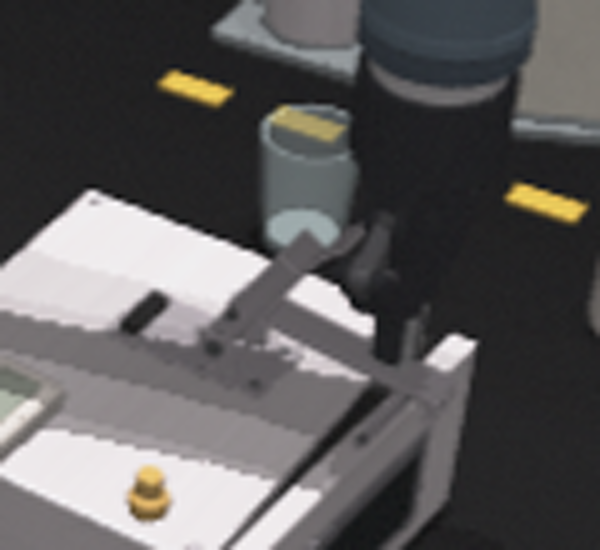

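The claw is now near level with no force on it, and the lever has been dragged further, close to its 2.1 stop, with its tip at (305,240) near the gripper. I'll shift outward along the strap for clearance and keep pressing gently.

Request:
send_rows([
  [-0.9, 0, -0.3, 0, 255],
  [-0.9, 0, 0, 0, 255],
  [0, 0, 0.8, 0, 255],
  [0, 0, 0.7, 0, 255],
  [0, 0, 0.4, 0, 255],
])

```text
time_s: 11.18
ee_pos: [0.657, 0.1113, 0.1522]
tcp_rot: [-180.0, -0.1, 177.8]
wrist_force: [-0.5, 0.1, -0.7]
finger_gap: -0.0
```

```bash
python3 s.py
```

```text
t 11.18 loc [-148.9  -30.7  152.2] yaw [-1.800e+02 -1.000e-01  1.778e+02] F [ 0.5 -0.  -0.7] gap -0.0
```

Request:
send_rows([
  [0, 0, 0.3, 0, 255],
  [0, 0, 0.2, 0, 255],
  [0, 0, 0.2, 0, 255],
  [0, 0, 0.1, 0, 255],
])

```text
time_s: 11.68
ee_pos: [0.6582, 0.1114, 0.1469]
tcp_rot: [180.0, 0.1, 177.8]
wrist_force: [-3.1, -1.1, 11.3]
finger_gap: -0.0002
```

```bash
python3 - <<'E'
from s import *
st();a=viewer.grab_frame('scene');cv2.imwrite('pics/s4.png',a)
cv2.imwrite('pics/c4.png',cv2.resize(a[140:230,310:400],None,fx=6,fy=6,interpolation=2))
E
```

```text
t 11.68 loc [-150.   -30.9  146.9] yaw [1.800e+02 1.000e-01 1.778e+02] F [ 3.1  1.2 11.3] gap -0.0002
```

View pics/c4.png

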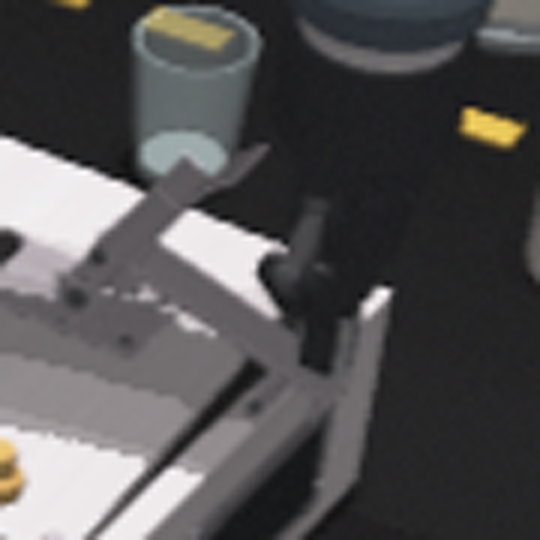

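A firm upward 11 N at a strap-top height of 147 mm means the claw is down over the keeper: a lip sitting on the keeper's top would read about 161. I'll lift, go round in front of the lip, and draw it back by pushing its front face. That push acts below the pin, so it also seats the claw.

Request:
send_rows([
  [0, 0, -2.5, 0, 255],
  [-2.3, 0, -0.5, 0, 255],
  [-2.3, 0, 0, 0, 255],
  [0, 0, 2.4, 0, 255],
  [0, 0, 1.6, 0, 255],
])

```text
time_s: 12.35
ee_pos: [0.7032, 0.1095, 0.1341]
tcp_rot: [-180.0, -0.1, 177.8]
wrist_force: [0.5, -0.6, -0.5]
finger_gap: -0.0002
```

Request:
send_rows([
  [0.5, 0, 0, 0, 255],
  [0.5, 0, 0, 0, 255],
  [0.4, 0, 0, 0, 255],
  [0.4, 0, 0, 0, 255],
  [0, 0, 0, 0, 255],
])

```text
time_s: 12.98
ee_pos: [0.6856, 0.1104, 0.1357]
tcp_rot: [180.0, 0.0, 177.8]
wrist_force: [0.6, 0.2, 0.4]
finger_gap: -0.0
```

```bash
python3 s.py
```

```text
t 12.97 loc [-177.4  -30.8  135.7] yaw [180.    0.  177.8] F [-0.6 -0.2  0.4] gap -0.0
```

Request:
send_rows([
  [0.3, 0, 0, 0, 255],
  [0.3, 0, 0, 0, 255],
  [0.2, 0, 0, 0, 255],
  [0, 0, 0, 0, 255],
])

```text
time_s: 13.48
ee_pos: [0.6789, 0.1105, 0.1358]
tcp_rot: [180.0, 0.2, 177.8]
wrist_force: [6.5, 0.5, -2.7]
finger_gap: 0.0
```

Request:
send_rows([
  [0.3, 0, 0, 0, 255],
  [0.2, 0, 0, 0, 255],
  [0, 0, 0, 0, 255],
])

```text
time_s: 13.85
ee_pos: [0.6751, 0.1106, 0.1365]
tcp_rot: [180.0, 0.3, 177.8]
wrist_force: [7.1, -0.1, -0.1]
finger_gap: 0.0001
```

```bash
python3 s.py
```

```text
t 13.85 loc [-166.9  -30.7  136.5] yaw [180.    0.3 177.8] F [-7.1 -0.1 -0.1] gap 0.0001
```

Request:
send_rows([
  [0.2, 0, 0, 0, 255],
  [0.2, 0, 0, 0, 255],
  [0, 0, 0, 0, 255],
])

```text
time_s: 14.22
ee_pos: [0.6721, 0.1108, 0.1372]
tcp_rot: [180.0, 0.4, 177.8]
wrist_force: [8.1, 0.1, 1.6]
finger_gap: -0.0005
```

Request:
send_rows([
  [0.2, 0, 0, 0, 255],
  [0.1, 0, 0, 0, 255],
  [0, 0, 0, 0, 255],
])

```text
time_s: 14.6
ee_pos: [0.6699, 0.1109, 0.1377]
tcp_rot: [179.9, 0.5, 177.7]
wrist_force: [10.0, -0.4, 3.5]
finger_gap: 0.0
```

```bash
python3 - <<'E'
from s import *
st();a=viewer.grab_frame('scene');cv2.imwrite('pics/s5.png',a)
cv2.imwrite('pics/c5.png',cv2.resize(a[140:230,310:400],None,fx=6,fy=6,interpolation=2))
E
```

```text
t 14.6 loc [-161.8  -30.7  137.7] yaw [179.9   0.5 177.7] F [-10.    0.    3.5] gap 0.0
```

View pics/c5.png

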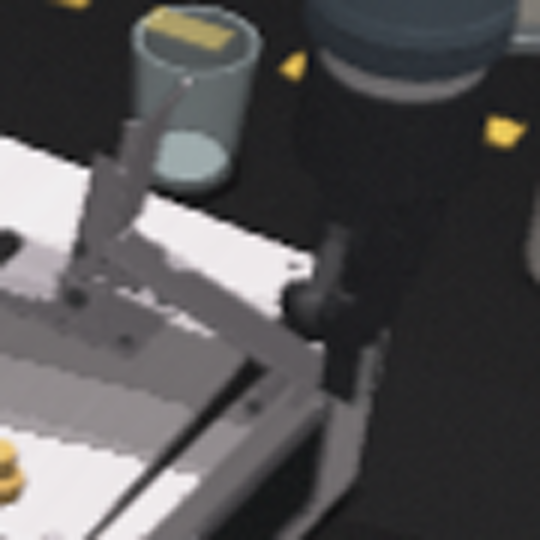

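Request:
send_rows([
  [0.2, 0, 0, 0, 255],
  [0.1, 0, 0, 0, 255],
  [0, 0, 0, 0, 255],
])

```text
time_s: 15.02
ee_pos: [0.6678, 0.111, 0.1383]
tcp_rot: [179.9, 0.6, 177.7]
wrist_force: [11.1, 0.4, 4.6]
finger_gap: -0.0001
```

```bash
python3 s.py
```

```text
t 15.03 loc [-159.7  -30.7  138.3] yaw [179.9   0.6 177.7] F [-11.1  -0.9   4.6] gap -0.0001
```

Request:
send_rows([
  [0.2, 0, 0, 0, 255],
  [0.1, 0, 0, 0, 255],
  [0, 0, 0, 0, 255],
])

```text
time_s: 15.4
ee_pos: [0.6656, 0.1111, 0.1389]
tcp_rot: [179.9, 0.7, 177.7]
wrist_force: [10.8, -0.3, 6.6]
finger_gap: 0.0001
```

```bash
python3 s.py
```

```text
t 15.4 loc [-157.5  -30.8  138.9] yaw [179.9   0.7 177.7] F [-10.9  -0.1   6.6] gap 0.0001
```

Request:
send_rows([
  [0, 0, -0.2, 0, 255],
  [0.2, 0, -0.1, 0, 255],
  [0.1, 0, 0, 0, 255],
  [0, 0, 0, 0, 255],
])

```text
time_s: 15.9
ee_pos: [0.6624, 0.1112, 0.1403]
tcp_rot: [179.9, 0.7, 177.7]
wrist_force: [15.2, 0.3, -3.9]
finger_gap: -0.0001
```

```bash
python3 s.py
```

```text
t 15.9 loc [-154.3  -30.8  140.3] yaw [179.9   0.7 177.7] F [-15.2  -0.9  -3.9] gap -0.0001
```

Request:
send_rows([
  [0.1, 0, 0, 0, 255],
  [0, 0, 0, 0, 255],
])

```text
time_s: 16.15
ee_pos: [0.6621, 0.1113, 0.1405]
tcp_rot: [179.9, 0.8, 177.7]
wrist_force: [16.4, 0.2, -6.2]
finger_gap: -0.0006
```

```bash
python3 s.py
```

```text
t 16.15 loc [-153.9  -30.8  140.5] yaw [179.9   0.8 177.7] F [-16.3  -0.8  -6.2] gap -0.0006
```

Request:
send_rows([
  [0, 0, 0.2, 0, 255],
  [0.1, 0, 0, 0, 255],
  [0, 0, 0, 0, 255],
])

```text
time_s: 16.52
ee_pos: [0.662, 0.1113, 0.1399]
tcp_rot: [179.9, 0.9, 177.7]
wrist_force: [16.0, -0.2, 1.6]
finger_gap: 0.0002
```

```bash
python3 - <<'E'
from s import *
st();a=viewer.grab_frame('scene');cv2.imwrite('pics/s6.png',a)
cv2.imwrite('pics/c6.png',cv2.resize(a[140:230,310:400],None,fx=6,fy=6,interpolation=2))
E
```

```text
t 16.52 loc [-153.9  -30.8  139.9] yaw [179.9   0.9 177.7] F [-16.   -0.4   1.6] gap 0.0002
```

View pics/c6.png

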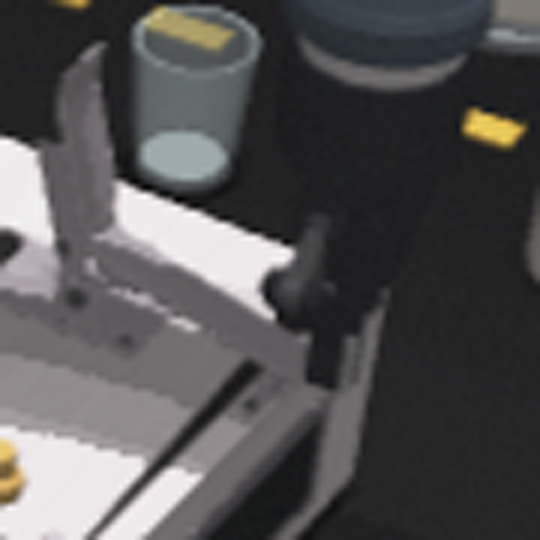

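The lever is at about 1.4, the claw is down over the keeper, and the finger is stalled at 16 N with no motion for the last 1 mm of command, so the lip bites. I'll back off and go to the door side of the handle.

Request:
send_rows([
  [-1.5, 0, 0, 0, 255],
  [-1.5, 0, 0, 0, 255],
  [0, 0, -4.5, 0, 255],
  [0, 0, -3.9, 0, 255],
  [2, 0, 0, 0, 255],
])

```text
time_s: 17.2
ee_pos: [0.6668, 0.1111, 0.2239]
tcp_rot: [179.9, 0.3, 177.7]
wrist_force: [0.6, -0.1, -0.2]
finger_gap: -0.0001
```

Request:
send_rows([
  [3, 0, 0, 0, 255],
  [3, 0, 0, 0, 255],
  [1.5, 0, 0, 0, 255],
  [0.5, 0, 0, 0, 255],
  [0, 0, 0, 0, 255],
])

```text
time_s: 17.82
ee_pos: [0.5848, 0.1142, 0.2203]
tcp_rot: [-180.0, -0.0, 177.8]
wrist_force: [0.5, -0.5, -0.3]
finger_gap: -0.0002
```

```bash
python3 s.py
```

```text
t 17.82 loc [-76.6 -30.8 220.3] yaw [-180.    -0.   177.8] F [-0.5  0.5 -0.3] gap -0.0002
```

Request:
send_rows([
  [1.2, 0, 0, 0, 255],
  [0.8, 0, 0, 0, 255],
  [0.5, 0, 0, 0, 255],
  [0.3, 0, 0, 0, 255],
  [0, 0, 0, 0, 255],
])

```text
time_s: 18.45
ee_pos: [0.5567, 0.1153, 0.2204]
tcp_rot: [180.0, 0.0, 177.8]
wrist_force: [1.0, 0.1, -0.7]
finger_gap: 0.0001
```

Request:
send_rows([
  [0.3, 0, 0, 0, 255],
  [0.3, 0, 0, 0, 255],
  [0, 0, 0, 0, 255],
])

```text
time_s: 18.82
ee_pos: [0.5506, 0.1155, 0.2203]
tcp_rot: [-180.0, -0.0, 177.8]
wrist_force: [0.5, 0.6, -0.8]
finger_gap: 0.0004
```

```bash
python3 s.py
```

```text
t 18.82 loc [-42.3 -30.8 220.3] yaw [-180.    -0.   177.8] F [-0.4 -0.6 -0.8] gap 0.0004
```

Request:
send_rows([
  [0.3, 0, 0, 0, 255],
  [0.3, 0, 0, 0, 255],
  [0, 0, 0, 0, 255],
])

```text
time_s: 19.2
ee_pos: [0.5456, 0.1157, 0.2207]
tcp_rot: [180.0, 0.1, 177.8]
wrist_force: [3.6, 0.1, -1.7]
finger_gap: -0.0
```

```bash
python3 - <<'E'
from s import *
st();a=viewer.grab_frame('scene');cv2.imwrite('pics/s7.png',a)
cv2.imwrite('pics/c7.png',cv2.resize(a[120:220,290:390],None,fx=6,fy=6,interpolation=2))
E
```

```text
t 19.2 loc [-37.4 -30.8 220.7] yaw [1.800e+02 1.000e-01 1.778e+02] F [-3.6 -0.2 -1.7] gap -0.0
```

View pics/c7.png

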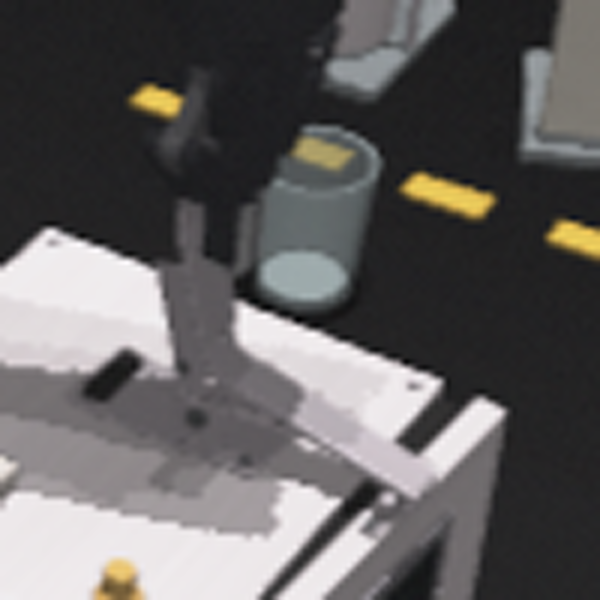

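The finger is on the handle's face, the claw is still down on the keeper, and 3.6 N is well above the free-turn force. I'll follow the arc down now, watching the force.

Request:
send_rows([
  [0.4, 0, 0, 0, 255],
  [0.4, 0, 0.05, 0, 255],
  [0.4, 0, 0.1, 0, 255],
  [0, 0, 0, 0, 255],
])

```text
time_s: 19.75
ee_pos: [0.534, 0.1162, 0.2193]
tcp_rot: [180.0, 0.2, 177.8]
wrist_force: [5.3, 0.0, -0.4]
finger_gap: -0.0002
```

```bash
python3 s.py
```

```text
t 19.75 loc [-25.8 -30.8 219.3] yaw [180.    0.2 177.8] F [-5.3 -0.2 -0.4] gap -0.0002
```

Request:
send_rows([
  [0.5, 0, 0.2, 0, 255],
  [0.5, 0, 0.3, 0, 255],
  [0.5, 0, 0.4, 0, 255],
  [0.5, 0, 0.4, 0, 255],
  [0, 0, 0, 0, 255],
])

```text
time_s: 20.38
ee_pos: [0.5135, 0.1172, 0.2069]
tcp_rot: [180.0, 0.1, 177.8]
wrist_force: [1.6, -0.7, 5.1]
finger_gap: 0.0002
```

```bash
python3 s.py
```

```text
t 20.38 loc [ -5.3 -31.1 206.9] yaw [1.800e+02 1.000e-01 1.778e+02] F [-1.6  0.6  5.1] gap 0.0002
```

Request:
send_rows([
  [0.5, 0, 0.5, 0, 255],
  [0.5, 0, 0.5, 0, 255],
  [0.4, 0, 0.6, 0, 255],
  [0.4, 0, 0.6, 0, 255],
  [0, 0, 0, 0, 255],
])

```text
time_s: 21.0
ee_pos: [0.4935, 0.1175, 0.183]
tcp_rot: [-180.0, -0.1, 177.8]
wrist_force: [-0.5, 0.1, 0.2]
finger_gap: 0.0
```

```bash
python3 s.py
```

```text
t 21.0 loc [ 14.8 -30.7 183. ] yaw [-1.800e+02 -1.000e-01  1.778e+02] F [ 0.5 -0.1  0.2] gap 0.0
```

Request:
send_rows([
  [0, 0, -4, 0, 255],
  [0, 0, -5, 0, 255],
  [0, 0, -4, 0, 255],
  [0, 6, 0, 0, 255],
  [0, 6, 0, 0, 255],
])

```text
time_s: 21.62
ee_pos: [0.4998, 0.2384, 0.3145]
tcp_rot: [180.0, 0.0, 177.6]
wrist_force: [-0.0, -0.4, -0.0]
finger_gap: -0.0004
```

Request:
send_rows([
  [0, 6, 0, 0, 255],
  [0, 6, 0, 0, 255],
  [0, 0, 0, 0, 255],
])

```text
time_s: 22.0
ee_pos: [0.5014, 0.3632, 0.3126]
tcp_rot: [179.9, -0.2, 178.2]
wrist_force: [-0.0, -0.4, 0.2]
finger_gap: -0.0002
```

```bash
python3 - <<'E'
from s import *
st();a=viewer.grab_frame('scene');b=viewer.grab_frame('top')
cv2.imwrite('pics/s8.png',a);cv2.imwrite('pics/t8.png',b)
cv2.imwrite('pics/c8.png',np.hstack([cv2.resize(a[150:250,295:385],None,fx=5,fy=5,interpolation=2),cv2.resize(b[165:265,225:293],None,fx=5,fy=5,interpolation=2)]))
E
```

```text
t 22.0 loc [  16.2 -276.4  312.6] yaw [179.9  -0.2 178.2] F [0.  0.4 0.2] gap -0.0002
```

View pics/c8.png

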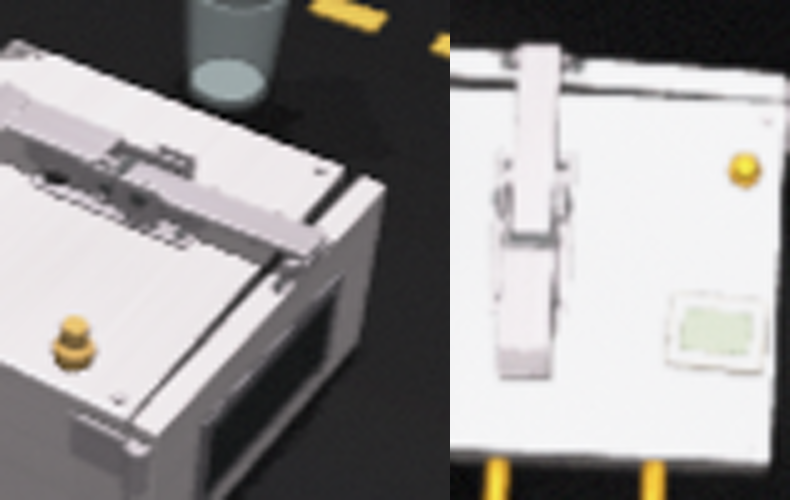

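```bash
python3 - <<'E'
from s import *
m=viewer.camera_model("top");ms=viewer.camera_model("scene")
loc=lambda P:np.round((Rz.T@(np.array(P)-O))*1000,1)
S=lambda a:((a[0]+.5)/5-.5+295,(a[1]+.5)/5-.5+150)
T=lambda a:((a[0]-450+.5)/5-.5+225,(a[1]+.5)/5-.5+165)
for n,p in dict(outfree=(386,186),outhinge=(155,437),innerfree=(358,172),frontfree=(345,165)).items(): print('S',n,loc(onz(ms,S(p),.13)))
for n,p in dict(hinge_out=(787,74),left_out=(452,47),roofL=(452,88),roofR=(785,102),doorinL=(452,76)).items(): print('T',n,loc(onz(m,T(p),.13)))
print('levtip',loc(onz(m,T((525,378)),.157)),'claw end',loc(onz(m,T((540,44)),.15)))
# bystander/lever image change checks: door outer-edge before (s1) vs after
a=cv2.imread('pics/s8.png').astype(int)
# expected pixel of lever tip near corner at home and raised 0.2
for L in (0,.1,.2,.3):
    q=np.array([-.04+.109*np.cos(L)-.007*np.sin(L),-.0145,.15+.109*np.sin(L)+.007*np.cos(L)]);print(L,np.round(proj(ms,Rz@q+O),1),np.round(proj(m,Rz@q+O),1))
cv2.imwrite('pics/c9.png',cv2.resize(a[150:200,270:340].astype(np.uint8),None,fx=8,fy=8,interpolation=2))
g=cv2.cvtColor(a.astype(np.uint8),cv2.COLOR_BGR2GRAY)
print(g[160:186,278:302:2])
E
```

```text
S outfree [-136.2 -118.8  130. ]
S outhinge [-127.5  121.8  130. ]
S innerfree [-117.9 -121.4  130. ]
S frontfree [-109.1 -123.   130. ]
T hinge_out [-128.2  121.4  130. ]
T left_out [-136.4  -85.3  130. ]
T roofL [-110.7  -83.8  130. ]
T roofR [-110.6  120.8  130. ]
T doorinL [-118.2  -84.2  130. ]
levtip [ 68.8 -27.7 157. ] claw end [-135.9  -29.8  150. ]
0 [289.5 172.5] [244.  240.5]
0.1 [289.9 169.5] [243.8 239.7]
0.2 [290.6 166.6] [243.6 238.5]
0.3 [291.7 164. ] [243.5 236.9]
[[ 37  35  35  35  36  36  36  36  62 157 130 147]
 [ 37  35  36  36  37  35  35  35 119 163 161 195]
 [ 38  38  35  37  37  36  37  88 230 231 233 233]
 [ 38  36  38  35  36  37  34 208 236 238 237 236]
 [ 38  38  36  37  37  37 154 234 236 237 236 236]
 [ 36  38  38  36  37  69 231 236 237 237 236 236]
 [ 37  36  38  36  38 178 236 236 234 213 236 235]
 [ 37  36  37  37  89 232 235 237 215 195 222 236]
 [ 38  37  37  37 182 236 236 233 197 195 202 222]
 [ 38  39  38  89 232 235 237 217 194 198 198 204]
 [ 37  37  37 209 235 236 233 198 196 198 201 186]
 [ 36  34 154 234 236 237 213 195 197 199 197 199]
 [ 35  69 231 236 237 235 220 177 199 201 207 200]
 [ 29 170 235 236 236 236 234 191 208 202 202 200]
 [ 85 232 236 236 235 235 236 233 167 210 202 201]
 [179 236 236 235 235 236 236 237 216 155 208 204]
 [232 236 236 235 236 236 237 235 211 117 141 213]
 [236 236 235 235 236 237 237 218 135 115 111 132]
 [236 235 235 235 236 237 231 152 115 115 116  98]
 [235 234 235 235 236 235 216 118 116 116 115  97]
 [235 235 235 236 237 237 158 116 115 115 114  96]
 [235 235 236 236 237 237 231 153 115 114 113 102]
 [235 236 236 237 237 236 237 232 215 114 113 112]
 [235 236 236 237 236 237 237 237 234 218 115 114]
 [235 236 237 237 236 237 237 237 235 234 214 133]
 [236 236 237 236 237 236 237 236 235 236 234 212]]
```

Last view (scene and top crops): the lever is flat at home. Its near tip corner is at about (291,172) px, against (289.5,172.5) predicted at angle 0. The claw lies over the keeper and the door measures about 0.036–0.04 rad, so the gasket is squeezed about 6 mm, or about 60 N of pull. The robot is clear, so I'm handing in.

```bash
python3 -c "
from s import *
st(); print(arm.job_done())"
```

```text
t 22.1 loc [  13.6 -270.6  313.1] yaw [-1.799e+02 -1.000e-01  1.778e+02] F [-0.7  1.4 -0.3] gap -0.0001
the job is handed in; nothing more can be done
None
```

The latch is locked and the job was handed in at about 22 s; no verdict was reported.

**What I did:**
- **Door:** I pushed it to the gasket until it gave 6.5 N.
- **Lever and claw:** I raised the lever from behind, then pressed the claw down over the keeper with about 11 N.
- **Drawing back:** I pushed the lip from its front face until it stalled at about 16 N. I did not use the suggested grip on the strap.
- **Throw:** I pushed the lever over with about 5 N and it dropped home by itself.

**Last checks, all from the camera images:**
- The lever tip is at the home position.
- The claw lies over the keeper.
- The door angle is about 0.04 rad (limit 0.065). From the gasket stiffness that works out to about 60 N of pull.
- The robot touches nothing.
- The union and hygrometer on the roof looked undisturbed; I did not measure the bench items again.

**What differed from plan:**
- The lever was dragged to about 2.0–2.1 while I pressed the claw down; I meant about 1.85. The draw brought it back.
- The throw force was slightly under the stated 6–16 N peak.
- The claw-to-door force and the lip depth were inferred, not measured directly.

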